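# Set the shaker speed collar, clamp the bottle and start

## Task

Get the bench shaker going with the red-capped bottle: first turn the black speed collar to 4, so that it rests in that click. Then stand the red-capped bottle upright on the shaker's mat between the red-handled clamp and the V-shaped stop, push the clamp until you feel it press the bottle fully home in the V, and last swing the green start lever all the way over, away from you. Leave the white-capped bottle where it is.

Things in the scene. Friction and masses are not known exactly. Their poses are not given: they have to be found in the camera images.
- shaker: bench shaker, white housing 220 (x) x 430 (y) mm, deck top 35 mm above its origin (centre of the underside; fixed). In its frame: collar axis at x=0, y=-145 mm; black mat, top z=38 mm, y 48 to 212 mm, x within 65 mm; two aluminium V-stop plates up to z=108 mm at the +y end; clamp slides along x=0 to +y; green lever: pivot x=-72, y=-30, z=57 mm, ball 26 mm on a grey block 70x50x25 mm
- seat (a point): point on the mat top where the centre of the red-capped bottle's underside stands when it is fully home in the V (shaker frame 0, 150, 38 mm)
- collar_grip (a point): on the vertical axis of the black ribbed speed collar, at gripping height: 16 mm below its top. Collar 50 mm diameter, 42 mm tall (top at shaker z=79 mm), round, orange pointer line on its top and side; scale numbers 0 to 9 printed round it on a white plate, increasing clockwise seen from above
- collar (a joint): speed collar angle in rad, 0 at number 0, growing clockwise seen from above; a click (detent) at each number, 24 degrees (0.4189 rad) apart, so number n is at 0.4189 n; stops at 0 and 9. In the shaker frame the pointer stands at 108 degrees - 24 degrees x number, counted anticlockwise from +x
- clamp (a joint): slide of the clamp in m, 0 fully open, growing as it moves to the shaker's +y towards the V stop; up to 0.065; about 0.055 when it holds the seated 76 mm red-capped bottle. Stiff: it stays where it is left (about 3 N to move it)
- clamp_face (a point): centre of the clamp's flat rubber face (62 mm wide in x, 36 mm high) that presses the bottle; looks to the shaker's +y
- clamp_handle (a point): middle of the top edge of the clamp's upright red handle plate, 50 mm (x) x 10 mm (y) x 45 mm tall, 95 mm behind the clamp face, top at shaker z=88 mm; free on both sides
- red_bottle: round lab bottle with a red cap, 76 mm diameter, 169 mm tall, about 0.5 kg; cap 52 mm diameter, the top 28 mm; origin at the centre of its underside, z up
- white_bottle: similar round lab bottle with a white cap, 68 mm diameter, 154 mm tall; origin at the centre of its underside; to be left alone
- start_lever (a joint): angle of the green start lever in rad, 0 off (leaning to the shaker's -x, towards the robot), 1.0 fully on (leaning to +x); stays where it is left
- start_lever_tip (a point): top end of the green start lever (70 mm long) on the shaker
There are look-alikes about, which are no part of the job. What is shaped like the red_bottle but pink is not meant.

How it is judged:
On the way, in this order (a step that is already met when the one before it is completed fails the run):
1. the speed collar rests at 4 (value of joint collar between 1.576 and 1.776 rad), for 0.3 s.
2. the red-capped bottle stands upright on the mat between clamp and V, let go (horizontal distance between red_bottle and seat below 0.065 m and z of red_bottle in the frame of shaker between 0.034 and 0.042 m and angle between red_bottle's own z axis and vertical below 0.1 rad and contact force between red_bottle and the fingers below 0.1 N), for 0.2 s.
3. the clamp presses the bottle home in the V (horizontal distance between red_bottle and seat below 0.006 m and horizontal distance between red_bottle and clamp_face below 0.043 m and angle between red_bottle's own z axis and vertical below 0.1 rad), for 0.2 s.
4. the start lever is swung fully on (value of joint start_lever above 0.85 rad), for 0.2 s.
At the end, for the whole second after the job is handed in: The collar rests at 4 (within 0.1 rad, a quarter of a click), the red-capped bottle stands upright (within 0.1 rad) and still on the mat, within 6 mm of its seat in the V, the clamp face is within 5 mm of touching it, and the green lever is on (past 0.85 of 1.0 rad) (all of step 1 and all of step 3 and z of red_bottle in the frame of shaker below 0.042 m and linear speed of red_bottle below 0.02 m/s and value of joint start_lever above 0.85 rad).
It fails at once if the white-capped bottle is moved by more than 30 mm (distance of white_bottle from where it was at the start of the episode above 0.03 m).
It fails at once if the red-capped bottle is tipped over (angle between red_bottle's own z axis and vertical above 0.6 rad).
It also fails if it takes over 72 s, if anything falls off the work surface, if the arm or the gripper's body presses on something with over 40 N, if the wrist force passes 120 N, or if a joint passes its speed limit or range.

## Robot

A 7-joint arm with a two-finger parallel gripper is mounted at the origin on a cart in front of the work surface, level with it; the furniture and walls round the work are solid. World frame = base frame: x ahead of the robot, y to its left, z up, the work surface at z = 0. Lengths are in m, angles in rad, forces in N, time in s.
With the tool pointing down it reaches from about 0.4 to 0.85 m from the base axis. Payload 10.4 kg.
Tool frame: the origin (TCP) lies at the very end of the fingers, on their centre line; the grasp point (between the pads) lies 19 mm behind it; z points along the fingers, y is the line along which they close (so a half turn about z gives the same grasp; the last joint's range is limited). The gripper opens to 85 mm and grips with 20 to 120 N. Pads are 22 mm wide; open, the fingers measure 114 mm over their backs; the gripper's body (76 mm by 85 mm) begins 54 mm behind the grasp point. The pads swing forward as they close: fully open they stand 13 mm farther back than shut.
Start: joints at [1.216, 0.332, -0.065, 1.46, 0.022, 1.35, -0.088], TCP at [0.204, -0.591, 0.231] pointing down, gripper open.
Joint ranges: [-2.6, 2.6], [-0.5, 2.12], [-1.47, 1.34], [0.16, 2.42], [-1.27, 4.41], [0.06, 2.06], [-2.6, 2.6]. Speed limits (rad/s): [2.22, 2.22, 2.79, 2.79, 3.14, 3.14, 3.14].

## Interface

Orientations are given as a unit quaternion [x, y, z, w].
In Python, from workcell import * gives the robot as it stands. The module is installed in compiled form; this text tells all that it offers.
- The arm moves only by the tool carry_out, never from a script. Its argument "motion" is a list of rows, each an object with "xyz": the shift along the tool's x, y, z in m, a list of three; "angular": the turn, a rotation vector about the tool's x, y, z in degrees, a list of three. A call has 1 to 12 rows; each row is the pose to reach, as a shift and turn from the pose commanded when the call began, along the tool's axes at that moment; what a row does not reach only later rows make up. A row lasts 1/10 s, in which the tool goes at most 50 mm and 8.59 degrees, less where a joint would pass 70% of its speed; a pose out of reach is approached as far as the arm can. A call with a gripper value outside its range is refused whole. "hand" is the opening, from 0 (shut) to 1 (fully open), set as the call begins (left out, the last holds). The fingers move at their own pace and stop on an object; "grip_force" is the grip in N (left out, the last holds). Time passes only in rows, so rows that repeat a pose let the fingers close. It gives the time, the measured TCP pose, the force, the opening and the grip force at its end, in the units of the state.
- get_obs(): the state, without advancing time (a new reading comes with each control period).
- camera(name): name is "scene" or "side" or "wrist"; returns a dict with "img" (420x560x3 uint8, red, green, blue), "fx", "fy", "cx", "cy" (pixels), "extrinsics" (4x4, takes a point from camera to world coordinates). Camera axes: x right, y up, looking along -z (the intrinsics and any distortion apply to the point x, -y, -z); pixel columns grow to the right and rows downward; lengths in m; the calibration is good to about 2 mm. A picture is of the moment at which its call begins. There is no depth.
- hand_in(): hands the job in; it is judged then, once.
The state is a dict: "clock": time; "joint_pos": joint angles; "joint_velocities": joint speeds; "tau": joint torques, N m; "position": TCP position; "ee_rot": TCP orientation; "ft_force": force on the tool from outside, world axes, zero at the start; "torque": the same for the moment, N m; "grip_width": opening from 0.0 (shut) to 1.0 (fully open); "grasp_force": force on a finger pad.
Only numpy, scipy, OpenCV 4.12 (cv2) and the standard library are available. Lean on these libraries where they do the work, as an engineer would, in place of code of your own. Each camera call takes 0.05 s, during which the arm holds its last target. There are 200 camera calls.

## Working session

There is one attempt and no reset: what is moved stays moved. The work goes in short steps, Python scripts to look and compute and a tool call to move; the robot and the scene stay as the last step left them, time stands still between calls to the robot, and variables do not carry over. Pictures are saved under pics/ and viewed, at most 10 in all, crops included, and the job is handed in when it is done.

Besides the shell and the picture viewer there is one more tool, called after "Request:" in YAML: its name, and indented under it one key for each argument. carry_out: Moves the arm, as the interface text tells. Its arguments: {"type":"object","properties":{"motion":{"type":"array"},"hand":{"type":"number"},"grip_force":{"type":"number"}},"required":["motion"]}

```bash
mkdir -p pics
python3 - <<'E'
from workcell import *
import cv2,json,numpy as np
o=get_obs(); print(o['clock'],o['position'],o['ee_rot'],o['grip_width'])
ims=[]
for n in ['scene','side']:
    c=camera(n); cv2.imwrite(f'pics/{n}0.png',c['img'][:,:,::-1]); print(n,c['fx'],c['fy'],c['cx'],c['cy'],np.round(c['extrinsics'],3).tolist(),[k for k in c])
E
```

```text
0.0 [ 0.20348386 -0.59054828  0.230509  ] [ 9.86262430e-01  1.65184437e-01 -1.50976467e-04 -7.05951684e-04] 0.9984956593859158
scene 487.55832118454526 487.55832118454526 274.5057410165695 202.7191445783494 [[-0.752, 0.288, -0.593, -0.483], [-0.659, -0.315, 0.683, 1.066], [0.01, 0.904, 0.426, 0.756], [0.0, 0.0, 0.0, 1.0]] ['img', 'fx', 'fy', 'cx', 'cy', 'extrinsics']
side 533.5100313131986 533.5100313131986 279.64525884581764 208.08426585936164 [[0.912, 0.169, -0.373, -0.112], [-0.41, 0.379, -0.83, -1.319], [0.001, 0.91, 0.415, 0.768], [0.0, 0.0, 0.0, 1.0]] ['img', 'fx', 'fy', 'cx', 'cy', 'extrinsics']
```

View pics/scene0.png

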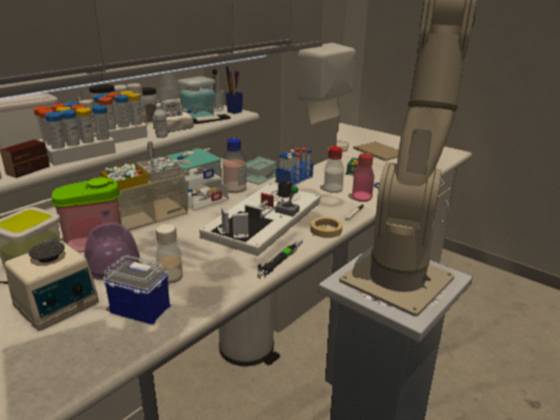

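View pics/side0.png

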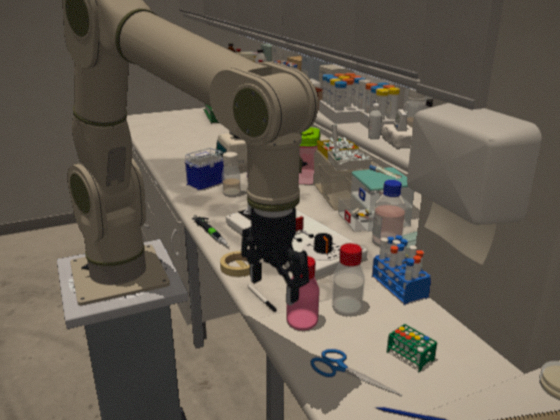

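The scene view shows the shaker at about (265,212), with its V stop towards the left at (235,222) and the collar at (285,190). There are two candidate bottles. The clear one with a red cap is at scene (334,170) and side (348,280). The pink one is at scene (364,178) and side (303,295). The clear one fits, and pink is ruled out by the task. The white-capped bottle is at scene (167,250). I'll enlarge both views to confirm.

Run:
```python
import cv2,numpy as np
a=cv2.imread('pics/scene0.png')[135:255,190:390]; b=cv2.imread('pics/side0.png')[190:330,190:390]
a=cv2.resize(a,None,fx=4,fy=4,interpolation=cv2.INTER_CUBIC);b=cv2.resize(b,None,fx=4,fy=4,interpolation=cv2.INTER_CUBIC)
g=lambda x:np.clip(255*(x/255.)**0.7,0,255).astype('uint8')
cv2.imwrite('pics/c1.png',g(a));cv2.imwrite('pics/c2.png',g(b))
```

```text
(no output)
```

View pics/c1.png

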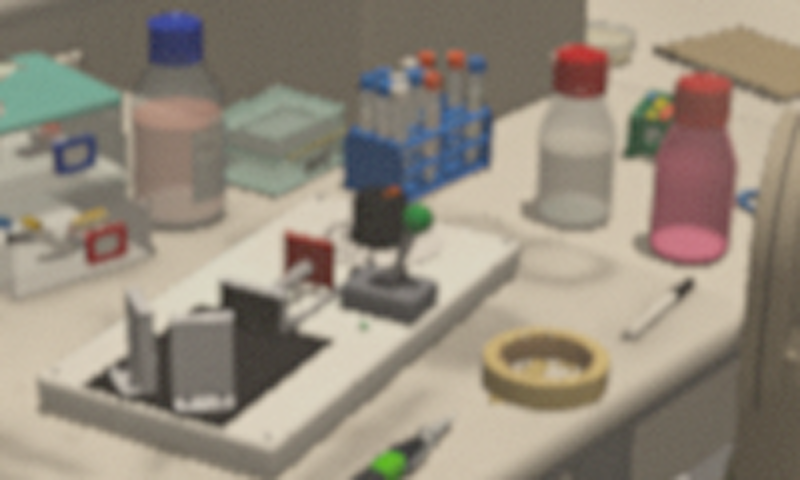

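View pics/c2.png

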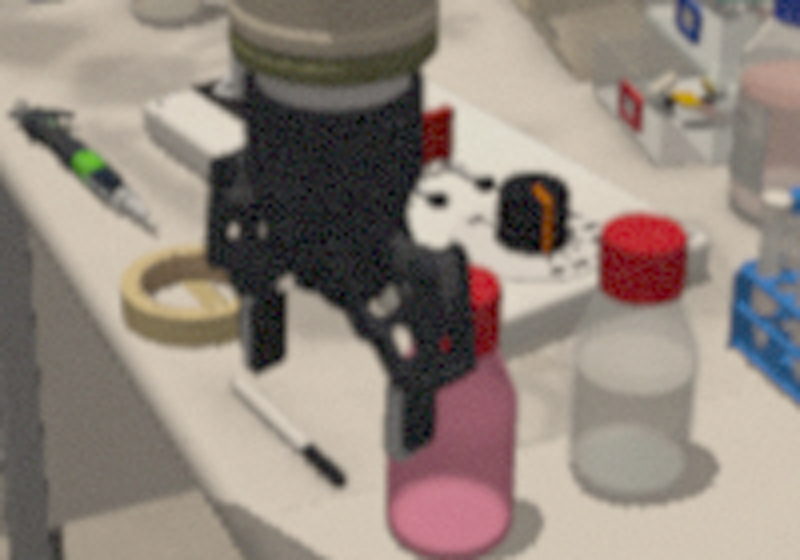

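The crops confirm it. The clear bottle has its red cap at scene (335,153) and side (351,254). The pink look-alike is at scene (364,178). In the scene view the deck corners are near (200,230), (258,247) and (320,195), and the lever ball is at (294,189). In the side view the collar is at (323,242), with its orange pointer towards the camera.

```bash
cat > h.py <<'E'
from workcell import *
import cv2,numpy as np
np.set_printoptions(precision=4,suppress=True)
def ray(c,u,v):
    d=np.array([(u-c['cx'])/c['fx'],-(v-c['cy'])/c['fy'],-1.]); E=c['extrinsics']; return E[:3,3],E[:3,:3]@d
def onz(c,u,v,z):
    o,d=ray(c,u,v); return o+d*(z-o[2])/d[2]
def proj(c,p):
    E=c['extrinsics']; q=E[:3,:3].T@(np.array(p)-E[:3,3]); return np.array([c['cx']+c['fx']*q[0]/-q[2],c['cy']+c['fy']*q[1]/q[2]])
def tri(cs,uv):
    A=np.zeros((3,3));b=np.zeros(3)
    for c,(u,v) in zip(cs,uv):
        o,d=ray(c,u,v); d/=np.linalg.norm(d); M=np.eye(3)-np.outer(d,d); A+=M;b+=M@o
    return np.linalg.solve(A,b)
def blob(m,box):
    r=np.zeros_like(m);x0,y0,x1,y1=box;r[y0:y1,x0:x1]=m[y0:y1,x0:x1]
    n,l,s,ce=cv2.connectedComponentsWithStats(r); i=1+np.argmax(s[1:,4]); return ce[i],s[i],l==i
def hsv(c): return cv2.cvtColor(c['img'],cv2.COLOR_RGB2HSV)
def red(c):
    h=hsv(c); return (((h[...,0]<6)|(h[...,0]>174))&(h[...,1]>165)&(h[...,2]>60)).astype('uint8')
E
python3 - <<'E'
from h import *
s=camera('scene');d=camera('side')
for u,v in [(200.5,230),(258,247.5),(320,194.5)]: print('corner',onz(s,u,v,.035))
a,sa,_=blob(red(s),(322,140,350,164));b,sb,_=blob(red(d),(336,240,366,270))
print(a,sa,b,sb,'cap',tri([s,d],[a,b]),onz(s,*a,.155),onz(d,*b,.155))
h=hsv(d)
m=((h[...,0]>5)&(h[...,0]<18)&(h[...,1]>150)&(h[...,2]>70)).astype('uint8')
c,st,mm=blob(m,(310,230,340,260));print('orange',c,st); print(np.argwhere(mm)[:,::-1].tolist())
h=hsv(s)
m=((h[...,0]>40)&(h[...,0]<85)&(h[...,1]>100)).astype('uint8')
c,st,mm=blob(m,(285,180,300,198));print('ball',c,st)
m=(d['img'].max(2)<60).astype('uint8')
c,st,mm=blob(m,(312,228,336,256));print('collar dark side',c,st)
m=(s['img'].max(2)<70).astype('uint8')
c,st,mm=blob(m,(272,176,298,200));print('collar dark scene',c,st)
c,st,mm=blob(red(s),(255,188,280,210));print('handle scene',c,st)
E
```

```text
corner [0.5593 0.2145 0.035 ]
corner [0.3552 0.1728 0.035 ]
corner [ 0.4454 -0.2516  0.035 ]
[334.9545 151.3273] [329 146  12  12 110] [350.4167 254.346 ] [341 244  20  22 396] cap [ 0.4863 -0.392   0.1526] [ 0.484  -0.3877  0.155 ] [ 0.4827 -0.3968  0.155 ]
orange [325.7941 242.3235] [323 236   5  17  34]
[[324, 236], [325, 236], [323, 237], [324, 237], [325, 237], [324, 238], [325, 238], [326, 238], [324, 239], [325, 239], [326, 239], [327, 239], [325, 240], [326, 240], [327, 240], [326, 241], [327, 241], [326, 242], [327, 242], [326, 243], [327, 243], [326, 244], [327, 244], [326, 245], [327, 245], [326, 246], [327, 246], [326, 247], [327, 247], [326, 248], [326, 249], [326, 250], [326, 251], [326, 252]]
ball [293.8235 188.6471] [291 186   7   6  34]
collar dark side [322.471  243.2124] [314 234  18  19 259]
collar dark scene [284.7534 186.1644] [276 176  21  22 292]
handle scene [266.7241 196.5517] [262 194  11   8  29]
```

Run:
```python
from h import *
from scipy.optimize import least_squares
s=camera('scene');d=camera('side');w=camera('wrist')
cc=onz(d,323,243.5,.058);print('collar side',cc, 'scene', onz(s,285,187,.058))
def P(q,p): c,n=np.cos(q[2]),np.sin(q[2]); return [q[0]+c*p[0]-n*p[1],q[1]+n*p[0]+c*p[1],p[2]]
obs=[(s,(200.5,230),(.11,.215,.035)),(s,(258,247.5),(-.11,.215,.035)),(s,(320,194.5),(-.11,-.215,.035)),(d,(323,243.5),(0,-.145,.058)),(s,(284,186.5),(0,-.145,.058))]
f=lambda q:np.concatenate([(proj(c,P(q,p))-uv) for c,uv,p in obs])
r=least_squares(f,[.5,-.017,.2],loss='soft_l1');q=r.x;print(q,f(q))
C=P(q,(0,-.145,.079));print('collar',C)
o=onz(d,326.5,239.7,.079)-C;print('pointer',o,'ang in shaker',np.degrees(np.arctan2(o[1],o[0])-q[2]))
for n in range(10):
    a=np.radians(108-24*n); print(n,proj(d,P(q,(.025*np.cos(a),-.145+.025*np.sin(a),.079))),proj(d,P(q,(.025*np.cos(a),-.145+.025*np.sin(a),.045))))
for n,p in [('seat',(0,.15,.038))]: print(n,P(q,p))
for n,a in (('off',-.5),('off1',-.6)): p=(-.072+.07*np.sin(a),-.03,.057+.07*np.cos(a)); print(n,proj(s,P(q,p)))
print('ball obs 293.8 188.6');print('wristE',w['extrinsics'],w['fx'],w['cx'],w['cy'])
cv2.imwrite('pics/w0.png',w['img'][:,:,::-1])
```

```text
collar side [ 0.5386 -0.1666  0.058 ] scene [ 0.5485 -0.1773  0.058 ]
[ 0.509  -0.0208  0.2144] [-1.9985 -1.3803  1.4586 -0.9601  0.0427 -0.3654 -0.3269 -0.7301  0.1723
  2.3657]
collar [np.float64(0.5398325756083403), np.float64(-0.16245414342778056), 0.079]
pointer [-0.0012 -0.0228 -0.    ] ang in shaker -105.2022795964711
0 [315.3269 233.7317] [314.9831 244.3758]
1 [317.8882 232.595 ] [317.5221 243.205 ]
2 [321.2927 232.0671] [320.8958 242.6611]
3 [324.9719 232.232 ] [324.5408 242.8308]
4 [328.3161 233.0635] [327.8526 243.687 ]
5 [330.7626 234.4283] [330.2739 245.0925]
6 [331.883  236.1024] [331.3808 246.8164]
7 [331.4603 237.8018] [330.9589 248.5662]
8 [329.5413 239.2281] [329.0556 250.0347]
9 [326.4464 240.1226] [325.9886 250.9557]
seat [np.float64(0.4770720229560243), np.float64(0.12579247499258506), 0.038]
off [296.6434 190.6389]
off1 [298.2577 192.0462]
ball obs 293.8 188.6
wristE [[ 0.3258  0.9075  0.2651  0.2714]
 [-0.9454  0.3129  0.0911 -0.5677]
 [-0.0003 -0.2803  0.9599  0.3748]
 [ 0.      0.      0.      1.    ]] 315.3232860396539 279.3599464190845 210.06118289169072
```

Request:
carry_out:
  motion:
    - {"xyz": [0.45, -0.295, 0], "angular": [0, 0, 0]}
    - {"xyz": [0.45, -0.295, 0], "angular": [0, 0, 0]}
    - {"xyz": [0.45, -0.295, 0], "angular": [0, 0, 0]}
    - {"xyz": [0.45, -0.295, 0], "angular": [0, 0, 0]}
    - {"xyz": [0.45, -0.295, 0], "angular": [0, 0, 0]}
    - {"xyz": [0.45, -0.295, 0], "angular": [0, 0, 0]}
    - {"xyz": [0.45, -0.295, 0], "angular": [0, 0, 0]}
    - {"xyz": [0.45, -0.295, 0], "angular": [0, 0, 0]}
    - {"xyz": [0.45, -0.295, 0], "angular": [0, 0, 0]}
    - {"xyz": [0.45, -0.295, 0], "angular": [0, 0, 0]}
    - {"xyz": [0.45, -0.295, 0], "angular": [0, 0, 0]}
    - {"xyz": [0.45, -0.295, 0], "angular": [0, 0, 0]}
  hand: 1

```text
clock: 1.55
position: [0.5357, -0.1591, 0.2314]
ee_rot: [0.986, 0.169, 0.001, -0.001]
ft_force: [-0.1, -0.6, -0.1]
grip_width: 1.0
grasp_force: 0.0
```

Run:
```python
from h import *
o=get_obs();print(o['clock'],o['position'],o['ee_rot'],o['joint_pos'],o['joint_velocities'])
w=camera('wrist');d=camera('side')
big=np.hstack([w['img'][:,:,::-1]]);cv2.imwrite('pics/w1.png',cv2.convertScaleAbs(big,alpha=1.5))
np.savez('w1.npz',**w)
C=[.54,-.1625,.079];print(proj(w,C))
for n in range(3):pass
```

```text
1.55 [ 0.5357 -0.1591  0.2314] [ 0.9856  0.1693  0.0009 -0.0011] [ 0.6013  0.2188 -0.4529  1.6207  0.0954  1.3237 -1.0959] [ 0.0564 -0.022   0.0756  0.0247  0.0107  0.0079  0.0733]
[284.2029 192.7414]
```

View pics/w1.png

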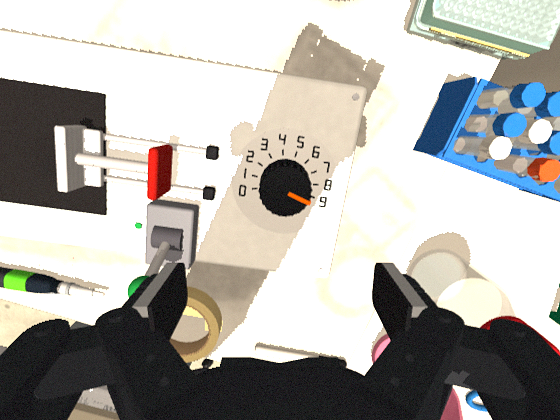

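The wrist view shows the collar at (285,187), with its pointer on 9. The red clamp handle is at (160,172), the mat's edge runs from (105,93) to (107,213), and the lever ball is at (140,288). So the collar needs 5 clicks anticlockwise, which is 120°.

Run:
```python
from h import *
w=dict(np.load('w1.npz'));im=w['img']
m=(im.max(2)<45).astype('uint8')
c,st,mm=blob(m,(250,150,320,222));print('collar',c,st)
m2=cv2.morphologyEx((im.max(2)<60).astype('uint8'),cv2.MORPH_OPEN,np.ones((5,5)))
c2,st2,mm2=blob(m2,(0,70,112,225));
k=cv2.approxPolyDP(cv2.convexHull(np.argwhere(mm2)[:,::-1].astype(np.int32)),6,True)[:,0];print('mat',k.tolist())
C=onz(w,st[0]+st[2]/2,st[1]+st[3]/2,.079);print('collar top',C)
A=onz(w,105.5,93,.038);B=onz(w,107,213.5,.038);print('mat corners',A,B,np.linalg.norm(A-B))
ax=A-B;yaw=np.arctan2(ax[1],ax[0]);M=(A+B)/2;print('yaw from mat',yaw, 'yaw mat->collar',np.arctan2(*(M-C)[[1,0]])-np.pi/2,'dist(.193)',np.linalg.norm((M-C)[:2]))
h=hsv(w);a=(((h[...,0]<6)|(h[...,0]>174))&(h[...,1]>150)&(h[...,2]>50)).astype('uint8')
c,st,mm=blob(a,(140,135,185,210));r=cv2.minAreaRect(np.argwhere(mm)[:,::-1].astype(np.float32));print('handle',r,onz(w,*r[0],.088))
R=blob(red(w),(470,300,559,400));print(R[:2])
```

```text
collar [283.9454 186.8224] [ 259  159   53   57 2179]
mat [[105, 213], [0, 200], [0, 79], [104, 94]]
collar top [ 0.5453 -0.1619  0.079 ]
mat corners [0.568 0.038 0.038] [0.4426 0.0125 0.038 ] 0.12789495087164424
yaw from mat 0.20103313497599337 yaw mat->collar 0.21027596697832807 dist(.193) 0.19141490509166195
handle ((159.04197692871094, 172.44708251953125), (23.072654724121094, 55.41219711303711), 1.548157811164856) [ 0.5215 -0.047   0.088 ]
(array([512.234 , 319.2979]), array([494, 316,  37,  12,  94], dtype=int32))
```

Request:
carry_out:
  motion:
    - {"xyz": [0.012, 0.001, 0.04], "angular": [0, 0, 0]}
    - {"xyz": [0.012, 0.001, 0.08], "angular": [0, 0, 0]}
    - {"xyz": [0.012, 0.001, 0.12], "angular": [0, 0, 0]}
    - {"xyz": [0.012, 0.001, 0.12], "angular": [0, 0, 0]}
    - {"xyz": [0.012, 0.001, 0.12], "angular": [0, 0, 0]}
    - {"xyz": [0.012, 0.001, 0.12], "angular": [0, 0, 0]}

```text
clock: 2.25
position: [0.5458, -0.1635, 0.1139]
ee_rot: [0.986, 0.165, 0.002, 0.001]
ft_force: [0.5, -0.2, 0.1]
grip_width: 1.004
grasp_force: 0.0
```

Run:
```python
from h import *
o=get_obs();print(o['clock'],o['position'],o['ee_rot'],o['joint_pos'],o['joint_velocities'])
w=camera('wrist');im=w['img'];print(proj(w,[.545,-.162,.079]))
m=(im.max(2)<45).astype('uint8')
c,st,mm=blob(m,(200,100,360,330));print('collar',c,st)
C=onz(w,st[0]+st[2]/2,st[1]+st[3]/2,.079);print('collar top',C)
```

```text
2.25 [ 0.5458 -0.1635  0.1139] [0.9864 0.1646 0.0015 0.0009] [ 0.5795  0.3391 -0.4385  1.7345  0.16    1.0997 -1.1496] [-0.0039 -0.0054 -0.0052 -0.0028  0.0015 -0.0079 -0.0025]
[276.1625 241.5185]
collar [274.6019 236.4768] [ 228  191   92   92 5677]
collar top [ 0.5474 -0.1598  0.079 ]
```

Request:
carry_out:
  motion:
    - {"xyz": [0.001, -0.002, 0.03], "angular": [0, 0, 0]}
    - {"xyz": [0.001, -0.002, 0.05], "angular": [0, 0, 0]}
    - {"xyz": [0.001, -0.002, 0.066], "angular": [0, 0, 0]}
    - {"xyz": [0.001, -0.002, 0.066], "angular": [0, 0, 0]}
    - {"xyz": [0.001, -0.002, 0.066], "angular": [0, 0, 0]}

```text
clock: 2.8
position: [0.5456, -0.1604, 0.0464]
ee_rot: [0.986, 0.165, 0.001, 0.0]
ft_force: [0.4, 0.2, -0.0]
grip_width: 0.997
grasp_force: 0.0
```

Request:
carry_out:
  motion:
    - {"xyz": [0, 0, 0], "angular": [0, 0, 0]}
    - {"xyz": [0, 0, 0], "angular": [0, 0, 0]}
    - {"xyz": [0, 0, 0], "angular": [0, 0, 0]}
    - {"xyz": [0, 0, 0], "angular": [0, 0, 0]}
    - {"xyz": [0, 0, 0], "angular": [0, 0, 0]}
    - {"xyz": [0, 0, 0], "angular": [0, 0, 0]}
    - {"xyz": [0, 0, 0], "angular": [0, 0, 0]}
  hand: 0
  grip_force: 50

```text
clock: 3.5
position: [0.5458, -0.161, 0.0467]
ee_rot: [0.986, 0.165, 0.001, 0.001]
ft_force: [-1.6, -1.2, 7.1]
grip_width: 0.573
grasp_force: 50.6
```

Request:
carry_out:
  motion:
    - {"xyz": [0, 0, 0], "angular": [0, 0, -8]}
    - {"xyz": [0, 0, 0], "angular": [0, 0, -16]}
    - {"xyz": [0, 0, 0], "angular": [0, 0, -24]}
    - {"xyz": [0, 0, 0], "angular": [0, 0, -32]}
    - {"xyz": [0, 0, 0], "angular": [0, 0, -40]}
    - {"xyz": [0, 0, 0], "angular": [0, 0, -48]}
    - {"xyz": [0, 0, 0], "angular": [0, 0, -56]}
    - {"xyz": [0, 0, 0], "angular": [0, 0, -64]}
    - {"xyz": [0, 0, 0], "angular": [0, 0, -72]}
    - {"xyz": [0, 0, 0], "angular": [0, 0, -80]}
    - {"xyz": [0, 0, 0], "angular": [0, 0, -88]}
    - {"xyz": [0, 0, 0], "angular": [0, 0, -96]}

```text
clock: 4.7
position: [0.5395, -0.1584, 0.0464]
ee_rot: [0.535, 0.845, -0.003, -0.005]
ft_force: [-39.5, 8.6, 42.4]
grip_width: 0.569
grasp_force: 54.5
```

Request:
carry_out:
  motion:
    - {"xyz": [0, 0, 0], "angular": [0, 0, -8]}
    - {"xyz": [0, 0, 0], "angular": [0, 0, -16]}
    - {"xyz": [0, 0, 0], "angular": [0, 0, -24]}
    - {"xyz": [0, 0, 0], "angular": [0, 0, -24]}
    - {"xyz": [0, 0, 0], "angular": [0, 0, -24]}
    - {"xyz": [0, 0, 0], "angular": [0, 0, -24]}

```text
clock: 5.3
position: [0.5389, -0.1607, 0.046]
ee_rot: [0.351, 0.937, -0.003, -0.006]
ft_force: [-37.8, 3.3, 38.8]
grip_width: 0.567
grasp_force: 51.5
```

Run:
```python
from h import *
from scipy.spatial.transform import Rotation as R
o=get_obs();print(o['clock'],o['position'],o['ee_rot'],o['joint_pos'],o['ft_force'],o['torque'])
t=R.from_quat(o['ee_rot']).as_matrix();print('tool y heading',np.degrees(np.arctan2(t[1,1],t[0,1])))
```

```text
5.3 [ 0.5389 -0.1607  0.046 ] [ 0.3506  0.9365 -0.0035 -0.006 ] [ 0.8642  0.5176 -0.8112  1.7767  0.4317  1.0481  0.7463] [-37.7561   3.3376  38.8046] [ 0.2719  8.1587 -0.1381]
tool y heading 48.95447266682831
```

Request:
carry_out:
  motion:
    - {"xyz": [0, 0, 0], "angular": [0, 0, 0]}
    - {"xyz": [0, 0, 0], "angular": [0, 0, 0]}
    - {"xyz": [0, 0, 0], "angular": [0, 0, 0]}
    - {"xyz": [0, 0, 0], "angular": [0, 0, 0]}
  hand: 1

```text
clock: 5.7
position: [0.5453, -0.1602, 0.0454]
ee_rot: [0.35, 0.937, 0.0, 0.0]
ft_force: [-1.1, -1.2, -0.8]
grip_width: 0.999
grasp_force: 0.0
```

Request:
carry_out:
  motion:
    - {"xyz": [0, 0, -0.04], "angular": [0, 0, 0]}
    - {"xyz": [0, 0, -0.09], "angular": [0, 0, 0]}
    - {"xyz": [0, 0, -0.14], "angular": [0, 0, 0]}
    - {"xyz": [0, 0, -0.19], "angular": [0, 0, 0]}
    - {"xyz": [0, 0, -0.19], "angular": [0, 0, 0]}
    - {"xyz": [0, 0, -0.19], "angular": [0, 0, 0]}

```text
clock: 6.3
position: [0.5455, -0.1604, 0.2363]
ee_rot: [0.35, 0.937, -0.0, 0.001]
ft_force: [0.2, 0.7, -0.8]
grip_width: 0.999
grasp_force: 0.0
```

Run:
```python
from h import *
o=get_obs();print(o['clock'],o['position'],o['ee_rot'],o['joint_pos'])
w=camera('wrist');np.savez('w2.npz',**w);im=w['img']
cv2.imwrite('pics/w2.png',cv2.convertScaleAbs(im[:,:,::-1],alpha=1.5))
p=proj(w,[.545,-.162,.079]).astype(int);print(p)
m=(im.max(2)<45).astype('uint8')
c,st,mm=blob(m,(p[0]-45,p[1]-45,p[0]+45,p[1]+45));C=onz(w,st[0]+st[2]/2,st[1]+st[3]/2,.079);print(st,C)
h=hsv(w);m=((h[...,0]>3)&(h[...,0]<18)&(h[...,1]>150)&(h[...,2]>60)).astype('uint8')
c,st,mm=blob(m,(p[0]-45,p[1]-45,p[0]+45,p[1]+45));O=onz(w,*c,.079);v=O-C
ang=np.degrees(np.arctan2(v[1],v[0])-.208);print(O,'ang',ang,'num',(108-ang)/24)
for n in (3,4,5):
    a=np.radians(108-24*n)+.208;print(n,proj(w,[C[0]+.036*np.cos(a),C[1]+.036*np.sin(a),.036]))
```

```text
6.3 [ 0.5455 -0.1604  0.2363] [ 0.3502  0.9367 -0.0001  0.0012] [ 0.948   0.3266 -0.9061  1.5724  0.2617  1.368   0.8703]
[277 193]
[ 249  160   55   56 2128] [ 0.5403 -0.1589  0.079 ]
[ 0.5554 -0.157   0.079 ] ang -4.665353636549837 num 4.694389734856244
3 [309.3456 180.2056]
4 [305.9655 193.0485]
5 [297.7241 203.3458]
```

View pics/w2.png

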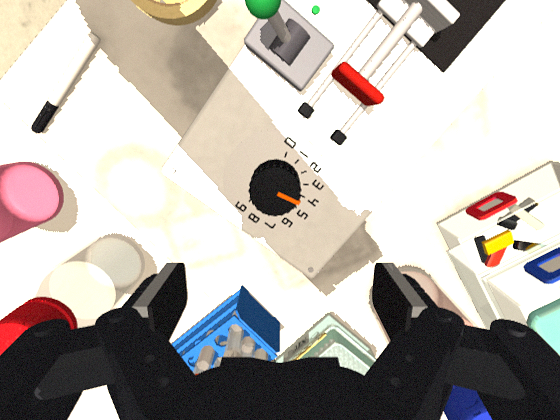

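The wrist view shows the collar at (275,188), with its pointer at (300,203), between the 4 and 5 labels. I'll compare the line direction numerically with the first view, where the pointer was known to be on 9.

Run:
```python
from h import *
for f,box in (('w1.npz',(255,155,325,225)),('w2.npz',(245,155,325,230))):
    w=dict(np.load(f));h=hsv(w);m=((h[...,0]>3)&(h[...,0]<18)&(h[...,1]>130)&(h[...,2]>50)).astype('uint8')
    c,st,mm=blob(m,box);p=np.argwhere(mm)[:,::-1].astype(np.float32)
    P=np.array([onz(w,u,v,.079)[:2] for u,v in p]);u,s,vt=np.linalg.svd(P-P.mean(0));v=vt[0]
    k=w['img'].max(2)<45;cc,sk,kk=blob(k.astype('uint8'),box)
    hull=cv2.convexHull(np.argwhere(kk|mm)[:,::-1].astype(np.int32));(el)=cv2.fitEllipse(hull)
    C=onz(w,*el[0],.079)[:2]; v=v*np.sign(v@(P.mean(0)-C)); r=P.mean(0)-C
    for vv in (v,r): a=np.degrees(np.arctan2(vv[1],vv[0])-.208);print(f,el[0],C,len(p),s[:2],a,((108-a)%360)/24)
```

```text
w1.npz (285.1015930175781, 187.72767639160156) [ 0.5449 -0.1616] 133 [0.0797 0.0177] -107.18443049145208 8.966017937143837
w1.npz (285.1015930175781, 187.72767639160156) [ 0.5449 -0.1616] 133 [0.0797 0.0177] -120.53303131474007 9.52220963811417
w2.npz (275.39825439453125, 187.81561279296875) [ 0.5394 -0.1596] 135 [0.0824 0.0189] 12.567556721925023 3.9763518032531238
w2.npz (275.39825439453125, 187.81561279296875) [ 0.5394 -0.1596] 135 [0.0824 0.0189] -3.187598268168533 4.632816594507022
```

Run:
```python
from h import *
L=[]
for f,box in (('w1.npz',(255,155,325,225)),('w2.npz',(245,155,325,230))):
    w=dict(np.load(f));h=hsv(w);m=((h[...,0]>3)&(h[...,0]<18)&(h[...,1]>130)&(h[...,2]>50)).astype('uint8')
    c,st,mm=blob(m,box);P=np.array([onz(w,u,v,.079)[:2] for v,u in np.argwhere(mm)]);v=np.linalg.svd(P-P.mean(0))[2][0];n=np.array([-v[1],v[0]]);L.append((n,n@P.mean(0)))
    print(P.mean(0))
print('axis',np.linalg.solve(np.array([l[0] for l in L]),[l[1] for l in L]))
s=camera('scene');d=camera('side')
a,sa,_=blob(red(s),(322,140,350,164));b,sb,_=blob(red(d),(336,238,366,275));print(sa,sb,tri([s,d],[a,b]))
for top,z in ((1,.169),): print(onz(s,sa[0]+sa[2]/2,sa[1]+3,z),onz(d,sb[0]+sb[2]/2,sb[1]+6,z))
print('pink',onz(s,366,160,.155),onz(d,302,268,.155), 'rack',onz(s,295,180,.05))
```

```text
[ 0.5396 -0.1776]
[ 0.5552 -0.1572]
axis [ 0.5408 -0.1637]
[329 146  12  12 111] [340 243  22  23 422] [ 0.4861 -0.3913  0.153 ]
[ 0.4764 -0.3755  0.169 ] [ 0.4833 -0.3968  0.169 ]
pink [ 0.3484 -0.3859  0.155 ] [ 0.3525 -0.4059  0.155 ] rack [ 0.5754 -0.2679  0.05  ]
```

The line direction reads 3.98, and 8.97 in the first view, so the collar is resting at 4. Next is the red-capped bottle at about (0.485,-0.392).

Request:
carry_out:
  motion:
    - {"xyz": [-0.02, -0.04, -0.016], "angular": [0, 0, 8]}
    - {"xyz": [-0.04, -0.08, -0.016], "angular": [0, 0, 16]}
    - {"xyz": [-0.06, -0.12, -0.016], "angular": [0, 0, 24]}
    - {"xyz": [-0.08, -0.16, -0.016], "angular": [0, 0, 32]}
    - {"xyz": [-0.106, -0.215, -0.016], "angular": [0, 0, 40]}
    - {"xyz": [-0.106, -0.215, -0.016], "angular": [0, 0, 48]}
    - {"xyz": [-0.106, -0.215, -0.016], "angular": [0, 0, 56]}
    - {"xyz": [-0.106, -0.215, -0.016], "angular": [0, 0, 60]}
    - {"xyz": [-0.106, -0.215, -0.016], "angular": [0, 0, 60]}
    - {"xyz": [-0.106, -0.215, -0.016], "angular": [0, 0, 60]}
    - {"xyz": [-0.106, -0.215, -0.016], "angular": [0, 0, 60]}

```text
clock: 7.55
position: [0.4839, -0.3919, 0.2508]
ee_rot: [0.771, 0.637, -0.0, -0.0]
ft_force: [0.6, 0.4, 0.5]
grip_width: 1.002
grasp_force: 0.0
```

Run:
```python
from h import *
from scipy.spatial.transform import Rotation as R
o=get_obs();print(o['clock'],o['position'],o['joint_pos']);T=R.from_quat(o['ee_rot']).as_matrix();print(T)
w=camera('wrist');p=proj(w,[.485,-.392,.169]).astype(int);m=red(w);c,st,mm=blob(m,(p[0]-70,p[1]-70,p[0]+70,p[1]+70));print(p,c,st)
# TCP-axis point at z .169 in the picture, for wrist calibration
e=cv2.fitEllipse(cv2.convexHull(np.argwhere(mm)[:,::-1].astype(np.int32)));print(e,onz(w,*e[0],.169),onz(w,*c,.169),onz(w,*c,.16))
cv2.imwrite('pics/w3.png',w['img'][:,:,::-1])
```

```text
7.55 [ 0.4839 -0.3919  0.2508] [ 1.0814  0.3848 -0.6275  1.4114  0.2247  1.418   0.2649]
[[ 0.1885  0.9821 -0.0006]
 [ 0.9821 -0.1885  0.0005]
 [ 0.0004 -0.0007 -1.    ]]
[280 216] [283.9334 207.665 ] [ 250  172   69   72 3827]
((283.9535217285156, 207.66612243652344), (67.89701080322266, 71.50048828125), 177.43113708496094) [ 0.489  -0.3854  0.169 ] [ 0.489  -0.3854  0.169 ] [ 0.4887 -0.3879  0.16  ]
```

Request:
carry_out:
  motion:
    - {"xyz": [0.003, 0.003, 0.03], "angular": [0, 0, 0]}
    - {"xyz": [0.003, 0.003, 0.06], "angular": [0, 0, 0]}
    - {"xyz": [0.003, 0.003, 0.09], "angular": [0, 0, 0]}
    - {"xyz": [0.003, 0.003, 0.118], "angular": [0, 0, 0]}
    - {"xyz": [0.003, 0.003, 0.118], "angular": [0, 0, 0]}
    - {"xyz": [0.003, 0.003, 0.118], "angular": [0, 0, 0]}

```text
clock: 8.2
position: [0.4876, -0.3897, 0.1339]
ee_rot: [0.771, 0.636, 0.0, -0.0]
ft_force: [-0.1, -0.5, 0.8]
grip_width: 1.0
grasp_force: 0.0
```

Request:
carry_out:
  motion:
    - {"xyz": [0, 0, 0], "angular": [0, 0, 0]}
    - {"xyz": [0, 0, 0], "angular": [0, 0, 0]}
    - {"xyz": [0, 0, 0], "angular": [0, 0, 0]}
    - {"xyz": [0, 0, 0], "angular": [0, 0, 0]}
    - {"xyz": [0, 0, 0], "angular": [0, 0, 0]}
    - {"xyz": [0, 0, 0], "angular": [0, 0, 0]}
    - {"xyz": [0, 0, 0], "angular": [0, 0, 0]}
  hand: 0
  grip_force: 45

```text
clock: 8.9
position: [0.4879, -0.3902, 0.1354]
ee_rot: [0.772, 0.636, -0.0, 0.001]
ft_force: [-2.5, 0.9, 7.3]
grip_width: 0.611
grasp_force: 45.6
```

Request:
carry_out:
  motion:
    - {"xyz": [0, 0, -0.015], "angular": [0, 0, 0]}
    - {"xyz": [0, 0, -0.04], "angular": [0, 0, 0]}
    - {"xyz": [0, 0, -0.07], "angular": [0, 0, 0]}
    - {"xyz": [0, 0, -0.1], "angular": [0, 0, 0]}
    - {"xyz": [0, 0, -0.13], "angular": [0, 0, 0]}
    - {"xyz": [0, 0, -0.135], "angular": [0, 0, 0]}
    - {"xyz": [0, 0, -0.135], "angular": [0, 0, 0]}

```text
clock: 9.6
position: [0.4877, -0.3897, 0.2693]
ee_rot: [0.772, 0.636, 0.0, 0.001]
ft_force: [0.9, -0.0, -5.2]
grip_width: 0.605
grasp_force: 47.6
```

Request:
carry_out:
  motion:
    - {"xyz": [0.02, -0.004, 0], "angular": [0, 0, 0]}
    - {"xyz": [0.05, -0.01, 0], "angular": [0, 0, 0]}
    - {"xyz": [0.09, -0.018, 0], "angular": [0, 0, 0]}
    - {"xyz": [0.13, -0.026, 0], "angular": [0, 0, 0]}
    - {"xyz": [0.17, -0.034, 0], "angular": [0, 0, 0]}
    - {"xyz": [0.21, -0.042, 0], "angular": [0, 0, 0]}
    - {"xyz": [0.25, -0.05, 0], "angular": [0, 0, 0]}
    - {"xyz": [0.29, -0.058, 0], "angular": [0, 0, 0]}
    - {"xyz": [0.33, -0.066, 0], "angular": [0, 0, 0]}
    - {"xyz": [0.37, -0.074, 0], "angular": [0, 0, 0]}
    - {"xyz": [0.4, -0.08, 0], "angular": [0, 0, 0]}
    - {"xyz": [0.42, -0.084, 0], "angular": [0, 0, 0]}

```text
clock: 10.8
position: [0.4838, 0.0412, 0.2669]
ee_rot: [0.771, 0.637, -0.001, -0.001]
ft_force: [0.5, -0.6, -3.6]
grip_width: 0.607
grasp_force: 47.7
```

Request:
carry_out:
  motion:
    - {"xyz": [0.03, -0.006, 0], "angular": [0, 0, 0]}
    - {"xyz": [0.05, -0.01, 0], "angular": [0, 0, 0]}
    - {"xyz": [0.063, -0.013, 0], "angular": [0, 0, 0]}
    - {"xyz": [0.063, -0.013, 0], "angular": [0, 0, 0]}
    - {"xyz": [0.063, -0.013, 0], "angular": [0, 0, 0]}
    - {"xyz": [0.063, -0.013, 0], "angular": [0, 0, 0]}

```text
clock: 11.4
position: [0.4842, 0.1016, 0.2677]
ee_rot: [0.772, 0.636, -0.001, -0.0]
ft_force: [0.3, 0.1, -3.7]
grip_width: 0.61
grasp_force: 47.7
```

Run:
```python
from h import *
o=get_obs();print(o['clock'],o['position'],o['joint_pos'],o['grip_width'],o['ft_force'])
s=camera('scene');d=camera('side')
a=cv2.resize(s['img'][110:260,180:310,::-1],None,fx=3,fy=3,interpolation=2);b=cv2.resize(d['img'][120:270,190:320,::-1],None,fx=3,fy=3,interpolation=2)
cv2.imwrite('pics/p1.png',cv2.convertScaleAbs(np.hstack([a,b]),alpha=1.4))
```

```text
11.4 [0.4842 0.1016 0.2677] [ 0.6471  0.1111 -0.9964  1.698   0.0951  1.385  -0.5575] 0.6100399384499067 [ 0.2544  0.1137 -3.7139]
```

View pics/p1.png

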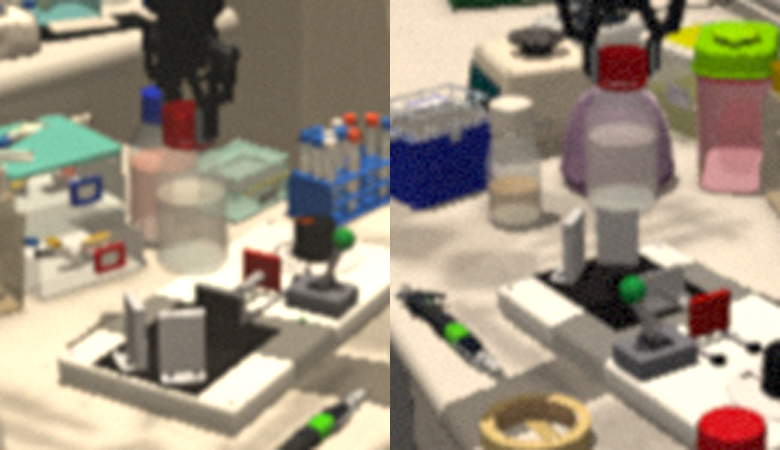

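The scene crop shows the red-capped bottle hanging upright between the clamp face (left half, 215,310) and the V plates (135,330 and 183,345). The side view agrees, so I'll lower it.

Request:
carry_out:
  motion:
    - {"xyz": [0, 0, 0.025], "angular": [0, 0, 0]}
    - {"xyz": [0, 0, 0.05], "angular": [0, 0, 0]}
    - {"xyz": [0, 0, 0.07], "angular": [0, 0, 0]}
    - {"xyz": [0, 0, 0.08], "angular": [0, 0, 0]}
    - {"xyz": [0, 0, 0.086], "angular": [0, 0, 0]}
    - {"xyz": [0, 0, 0.09], "angular": [0, 0, 0]}
    - {"xyz": [0, 0, 0.09], "angular": [0, 0, 0]}
    - {"xyz": [0, 0, 0.09], "angular": [0, 0, 0]}

```text
clock: 12.3
position: [0.4847, 0.103, 0.179]
ee_rot: [0.772, 0.636, 0.0, 0.0]
ft_force: [0.3, 0.1, -4.4]
grip_width: 0.607
grasp_force: 47.7
```

Request:
carry_out:
  motion:
    - {"xyz": [0, 0, 0.002], "angular": [0, 0, 0]}
    - {"xyz": [0, 0, 0.004], "angular": [0, 0, 0]}
    - {"xyz": [0, 0, 0.004], "angular": [0, 0, 0]}
    - {"xyz": [0, 0, 0.004], "angular": [0, 0, 0]}

```text
clock: 12.7
position: [0.4843, 0.1029, 0.1743]
ee_rot: [0.772, 0.636, -0.0, 0.0]
ft_force: [-1.1, -0.2, -3.5]
grip_width: 0.607
grasp_force: 47.7
```

Request:
carry_out:
  motion:
    - {"xyz": [0, 0, 0.001], "angular": [0, 0, 0]}
    - {"xyz": [0, 0, 0.002], "angular": [0, 0, 0]}
    - {"xyz": [0, 0, 0.002], "angular": [0, 0, 0]}
    - {"xyz": [0, 0, 0.002], "angular": [0, 0, 0]}

```text
clock: 13.1
position: [0.4848, 0.1032, 0.1734]
ee_rot: [0.772, 0.636, 0.0, 0.0]
ft_force: [-3.5, -1.1, 9.0]
grip_width: 0.607
grasp_force: 50.5
```

Request:
carry_out:
  motion:
    - {"xyz": [0, 0, 0], "angular": [0, 0, 0]}
    - {"xyz": [0, 0, 0], "angular": [0, 0, 0]}
    - {"xyz": [0, 0, 0], "angular": [0, 0, 0]}
    - {"xyz": [0, 0, 0], "angular": [0, 0, 0]}
    - {"xyz": [0, 0, 0], "angular": [0, 0, 0]}
    - {"xyz": [0, 0, -0.02], "angular": [0, 0, 0]}
    - {"xyz": [0, 0, -0.05], "angular": [0, 0, 0]}
    - {"xyz": [0, 0, -0.09], "angular": [0, 0, 0]}
    - {"xyz": [0, 0, -0.09], "angular": [0, 0, 0]}
  hand: 1

```text
clock: 14.0
position: [0.4863, 0.1039, 0.2668]
ee_rot: [0.771, 0.636, 0.003, 0.002]
ft_force: [0.5, -0.3, 0.1]
grip_width: 1.002
grasp_force: 0.0
```

Request:
carry_out:
  motion:
    - {"xyz": [-0.04, 0.017, 0], "angular": [0, 0, -6]}
    - {"xyz": [-0.08, 0.034, 0], "angular": [0, 0, -12]}
    - {"xyz": [-0.12, 0.05, 0], "angular": [0, 0, -18]}
    - {"xyz": [-0.16, 0.068, 0], "angular": [0, 0, -23]}
    - {"xyz": [-0.176, 0.075, 0], "angular": [0, 0, -23]}
    - {"xyz": [-0.176, 0.075, 0], "angular": [0, 0, -23]}
    - {"xyz": [-0.176, 0.075, 0], "angular": [0, 0, -23]}
    - {"xyz": [-0.176, 0.075, 0], "angular": [0, 0, -23]}
  hand: 0

```text
clock: 14.8
position: [0.5243, -0.0823, 0.2624]
ee_rot: [0.628, 0.778, 0.0, 0.0]
ft_force: [-0.5, -0.1, 0.9]
grip_width: 0.001
grasp_force: 0.0
```

Run:
```python
from h import *
from scipy.spatial.transform import Rotation as R
o=get_obs();print(o['clock'],o['position'],o['joint_pos'],o['grip_width']);print(R.from_quat(o['ee_rot']).as_matrix())
s=camera('scene');d=camera('side');w=camera('wrist');np.savez('w4.npz',**w)
f=lambda c,x0,y0,x1,y1,k:cv2.resize(c['img'][y0:y1,x0:x1,::-1],None,fx=k,fy=k,interpolation=2)
top=np.hstack([f(s,190,130,320,260,2.3),f(d,200,120,330,250,2.3)])
ww=cv2.resize(w['img'][:,:,::-1],(392,294));out=np.zeros((600,800,3),'uint8');out[:299,:598]=top[:299,:598];out[300:594,:392]=ww
cv2.imwrite('pics/p2.png',cv2.convertScaleAbs(out,alpha=1.4))
m=red(w)
print(proj(w,[.5177,-.0483,.088]))
for a,b in [blob(m,(0,0,560,420))[:2]]: print(a,b,onz(w,*a,.088))
```

```text
14.8 [ 0.5243 -0.0823  0.2624] [ 0.8659  0.2043 -0.8979  1.6258  0.1619  1.3895  0.1604] 0.0006486591829651367
[[-0.21    0.9777  0.0002]
 [ 0.9777  0.21    0.0001]
 [ 0.0001  0.0002 -1.    ]]
[279.5122 155.5059]
[462.4357 142.2786] [446 124  34  39 560] [0.6919 0.0024 0.088 ]
```

View pics/p2.png

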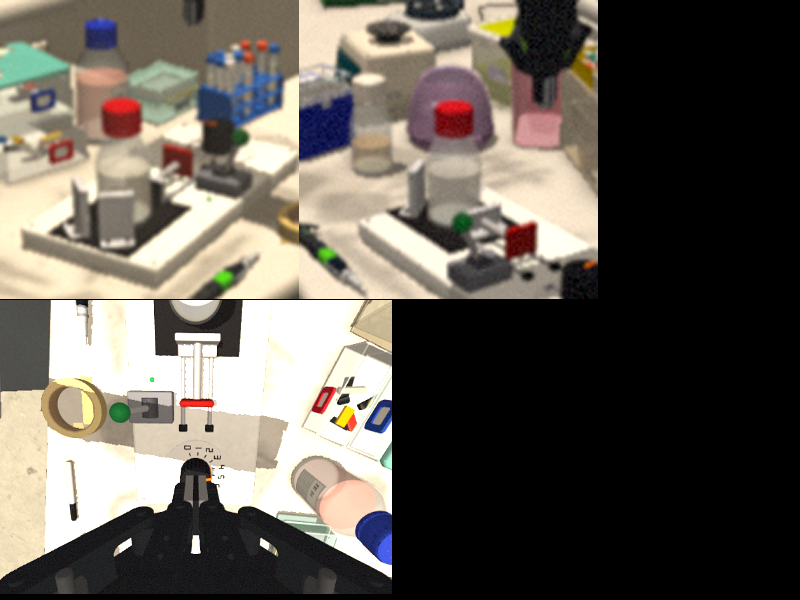

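The bottle stands upright on the mat between the clamp and the V, shown in the scene crop at (122,160) and the side crop at (455,160). In the wrist view the closed fingers line up with the red handle at (197,403), with clear space behind it. I'll descend there and push.

Request:
carry_out:
  motion:
    - {"xyz": [0.003, 0.0, 0.04], "angular": [0, 0, 0]}
    - {"xyz": [0.003, 0.0, 0.08], "angular": [0, 0, 0]}
    - {"xyz": [0.003, 0.0, 0.12], "angular": [0, 0, 0]}
    - {"xyz": [0.003, 0.0, 0.15], "angular": [0, 0, 0]}
    - {"xyz": [0.003, 0.0, 0.175], "angular": [0, 0, 0]}
    - {"xyz": [0.003, 0.0, 0.191], "angular": [0, 0, 0]}
    - {"xyz": [0.003, 0.0, 0.191], "angular": [0, 0, 0]}
    - {"xyz": [0.003, 0.0, 0.191], "angular": [0, 0, 0]}

```text
clock: 15.75
position: [0.5243, -0.0809, 0.0722]
ee_rot: [0.629, 0.777, 0.0, 0.0]
ft_force: [-0.2, -0.2, 0.5]
grip_width: 0.001
grasp_force: 0.0
```

Request:
carry_out:
  motion:
    - {"xyz": [0.005, 0, 0], "angular": [0, 0, 0]}
    - {"xyz": [0.01, 0, 0], "angular": [0, 0, 0]}
    - {"xyz": [0.015, 0, 0], "angular": [0, 0, 0]}
    - {"xyz": [0.02, 0, 0], "angular": [0, 0, 0]}
    - {"xyz": [0.025, 0, 0], "angular": [0, 0, 0]}
    - {"xyz": [0.03, 0, 0], "angular": [0, 0, 0]}
    - {"xyz": [0.03, 0, 0], "angular": [0, 0, 0]}

```text
clock: 16.45
position: [0.5175, -0.0514, 0.0715]
ee_rot: [0.629, 0.777, 0.0, 0.0]
ft_force: [-0.0, 0.1, 0.8]
grip_width: -0.002
grasp_force: 0.0
```

Request:
carry_out:
  motion:
    - {"xyz": [0.004, 0, 0], "angular": [0, 0, 0]}
    - {"xyz": [0.008, 0, 0], "angular": [0, 0, 0]}
    - {"xyz": [0.012, 0, 0], "angular": [0, 0, 0]}
    - {"xyz": [0.016, 0, 0], "angular": [0, 0, 0]}
    - {"xyz": [0.02, 0, 0], "angular": [0, 0, 0]}

```text
clock: 16.95
position: [0.5137, -0.0328, 0.0714]
ee_rot: [0.63, 0.777, -0.0, 0.001]
ft_force: [3.3, -6.1, -0.3]
grip_width: -0.004
grasp_force: 3.1
```

Run:
```python
from h import *
o=get_obs();print(o['position'],o['ft_force'])
s=camera('scene');d=camera('side')
for c,b in ((s,(255,185,285,212)),(d,(280,205,310,235))):
    try: print(blob(red(c),b)[:2])
    except Exception as e: print(e)
f=lambda c,x0,y0,x1,y1,k:cv2.resize(c['img'][y0:y1,x0:x1,::-1],None,fx=k,fy=k,interpolation=2)
cv2.imwrite('pics/p3.png',cv2.convertScaleAbs(np.hstack([f(s,190,130,320,260,3),f(d,200,120,330,250,3)]),alpha=1.4))
```

```text
[ 0.5137 -0.0328  0.0714] [ 3.3058 -6.0969 -0.2973]
(array([265.2564, 200.7949]), array([258, 197,  11,  12,  39], dtype=int32))
(array([287.8182, 222.2955]), array([285, 216,   8,  13,  44], dtype=int32))
```

Request:
carry_out:
  motion:
    - {"xyz": [0.004, 0, 0], "angular": [0, 0, 0]}
    - {"xyz": [0.008, 0, 0], "angular": [0, 0, 0]}
    - {"xyz": [0.012, 0, 0], "angular": [0, 0, 0]}
    - {"xyz": [0.016, 0, 0], "angular": [0, 0, 0]}
    - {"xyz": [0.02, 0, 0], "angular": [0, 0, 0]}
    - {"xyz": [0.024, 0, 0], "angular": [0, 0, 0]}
    - {"xyz": [0.024, 0, 0], "angular": [0, 0, 0]}

```text
clock: 17.75
position: [0.5106, -0.018, 0.0717]
ee_rot: [0.632, 0.775, -0.003, 0.005]
ft_force: [12.7, -32.5, -4.3]
grip_width: 0.003
grasp_force: 17.3
```

Request:
carry_out:
  motion:
    - {"xyz": [0.003, 0, 0], "angular": [0, 0, 0]}
    - {"xyz": [0.006, 0, 0], "angular": [0, 0, 0]}
    - {"xyz": [0.009, 0, 0], "angular": [0, 0, 0]}
    - {"xyz": [0.009, 0, 0], "angular": [0, 0, 0]}

```text
clock: 18.15
position: [0.5105, -0.0177, 0.0718]
ee_rot: [0.635, 0.773, -0.005, 0.009]
ft_force: [20.5, -60.1, -8.4]
grip_width: -0.002
grasp_force: 31.4
```

Request:
carry_out:
  motion:
    - {"xyz": [-0.005, 0, 0], "angular": [0, 0, 0]}
    - {"xyz": [-0.012, 0, 0], "angular": [0, 0, 0]}
    - {"xyz": [-0.02, 0, 0], "angular": [0, 0, 0]}
    - {"xyz": [-0.02, 0, 0], "angular": [0, 0, 0]}

```text
clock: 18.55
position: [0.5102, -0.0198, 0.071]
ee_rot: [0.63, 0.777, -0.0, -0.001]
ft_force: [1.1, 0.4, -0.1]
grip_width: -0.001
grasp_force: 0.0
```

Run:
```python
from h import *
o=get_obs();print(o['position'],o['ft_force'])
s=camera('scene');d=camera('side')
f=lambda c,x0,y0,x1,y1,k:cv2.resize(c['img'][y0:y1,x0:x1,::-1],None,fx=k,fy=k,interpolation=2)
cv2.imwrite('pics/p4.png',cv2.convertScaleAbs(np.hstack([f(s,190,140,290,260,4),f(d,220,140,320,260,4)]),alpha=1.4))
a,sa,_=blob(red(s),(225,150,265,195));b,sb,_=blob(red(d),(240,145,290,190));print(a,sa,b,sb,tri([s,d],[a,b]))
print('seat cap px',proj(s,[.480,.1245,.193]),proj(d,[.480,.1245,.193]))
```

```text
[ 0.5102 -0.0198  0.071 ] [ 1.0577  0.3664 -0.1058]
[237.434  182.3957] [229 175  17  16 235] [263.7696 168.7742] [256 162  16  15 217] [0.4822 0.1258 0.1896]
seat cap px [238.1714 181.2487] [263.171  168.1313]
```

View pics/p4.png

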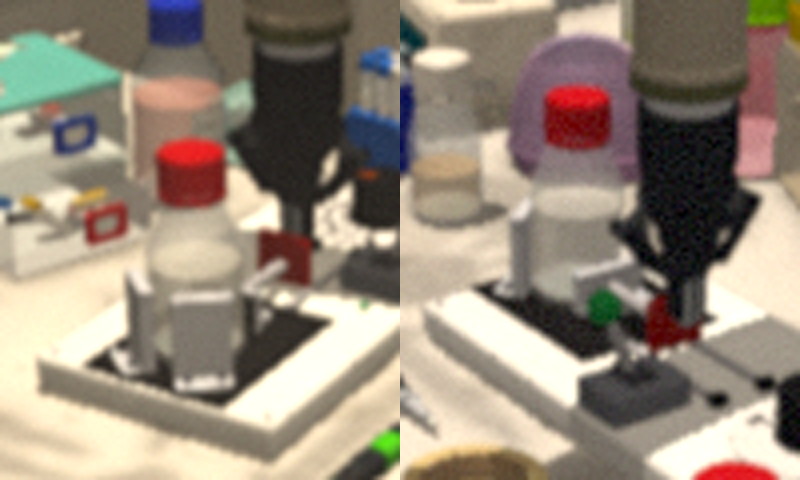

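The bottle's cap is at (0.482,0.126), right at the seat, and the push stopped firmly at 60 N. The scene crop shows the bottle against both V plates with the clamp face on it. Now I'll locate the lever ball, seen in the side crop at (604,306).

Run:
```python
from h import *
s=camera('scene');d=camera('side')
g=lambda c:((hsv(c)[...,0]>45)&(hsv(c)[...,0]<85)&(hsv(c)[...,1]>100)).astype('uint8')
b=blob(g(d),(260,205,285,230));print(b[:2])
a=np.array([293.82,188.65]);B=tri([s,d],[a,b[0]]);print('ball',B,'resid',proj(s,B)-a)
c=.208;C=np.array([.541,-.1637]);x=np.array([np.cos(c),np.sin(c)]);y=np.array([-np.sin(c),np.cos(c)])
r=B[:2]-C;print('shaker xy',r@x,r@y-.145)
t=C+x*-.150+y*(.115);o=get_obs()['position'];dl=t-o[:2];print('start',t,'tool dx',dl@y,'dy',dl@x,o)
```

```text
(array([270.5294, 216.6471]), array([267, 213,   8,   9,  51], dtype=int32))
ball [ 0.4213 -0.0699  0.1228] resid [0.1579 0.2359]
shaker xy -0.09771160837416697 -0.028471955234070853
start [ 0.3705 -0.0822] tool dx -0.03341480213877705 dy -0.14984067317077082 [ 0.5102 -0.0185  0.0711]
```

Request:
carry_out:
  motion:
    - {"xyz": [-0.006, 0, -0.03], "angular": [0, 0, 0]}
    - {"xyz": [-0.01, 0, -0.07], "angular": [0, 0, 0]}
    - {"xyz": [-0.015, 0, -0.11], "angular": [0, 0, 0]}
    - {"xyz": [-0.02, -0.04, -0.125], "angular": [0, 0, 0]}
    - {"xyz": [-0.027, -0.08, -0.125], "angular": [0, 0, 0]}
    - {"xyz": [-0.033, -0.12, -0.125], "angular": [0, 0, 0]}
    - {"xyz": [-0.033, -0.145, -0.125], "angular": [0, 0, 0]}
    - {"xyz": [-0.033, -0.145, -0.125], "angular": [0, 0, 0]}
    - {"xyz": [-0.033, -0.145, -0.125], "angular": [0, 0, 0]}
    - {"xyz": [-0.033, -0.145, -0.125], "angular": [0, 0, 0]}

```text
clock: 19.75
position: [0.3765, -0.0812, 0.1964]
ee_rot: [0.629, 0.778, 0.0, 0.0]
ft_force: [-0.2, -0.0, 0.5]
grip_width: 0.001
grasp_force: 0.0
```

Run:
```python
from h import *
o=get_obs();print(o['clock'],o['position'],o['ee_rot'],o['joint_pos'])
```

```text
19.75 [ 0.3765 -0.0812  0.1964] [0.6285 0.7778 0.0002 0.0001] [ 1.0443 -0.2012 -0.8336  2.0473 -0.1578  1.2341  0.4848]
```

Request:
carry_out:
  motion:
    - {"xyz": [0, 0, 0.03], "angular": [0, 0, 0]}
    - {"xyz": [0, 0, 0.06], "angular": [0, 0, 0]}
    - {"xyz": [0, 0, 0.09], "angular": [0, 0, 0]}
    - {"xyz": [0, 0, 0.094], "angular": [0, 0, 0]}
    - {"xyz": [0, 0, 0.094], "angular": [0, 0, 0]}
    - {"xyz": [0, 0, 0.094], "angular": [0, 0, 0]}

```text
clock: 20.35
position: [0.3768, -0.0818, 0.1035]
ee_rot: [0.629, 0.777, 0.001, 0.0]
ft_force: [0.2, -0.3, 0.8]
grip_width: 0.007
grasp_force: 0.0
```

Request:
carry_out:
  motion:
    - {"xyz": [0, 0.008, 0], "angular": [0, 0, 0]}
    - {"xyz": [0, 0.016, 0], "angular": [0, 0, 0]}
    - {"xyz": [0, 0.024, 0], "angular": [0, 0, 0]}
    - {"xyz": [0, 0.032, 0], "angular": [0, 0, 0]}
    - {"xyz": [0, 0.04, 0], "angular": [0, 0, 0]}
    - {"xyz": [0, 0.048, 0], "angular": [0, 0, 0]}
    - {"xyz": [0, 0.056, 0], "angular": [0, 0, 0]}
    - {"xyz": [0, 0.064, 0], "angular": [0, 0, 0]}
    - {"xyz": [0, 0.07, 0], "angular": [0, 0, 0]}
    - {"xyz": [0, 0.07, 0], "angular": [0, 0, 0]}

```text
clock: 21.35
position: [0.4449, -0.067, 0.1023]
ee_rot: [0.629, 0.777, 0.0, -0.0]
ft_force: [0.3, -0.1, 0.7]
grip_width: -0.001
grasp_force: 0.0
```

Request:
carry_out:
  motion:
    - {"xyz": [0, 0.005, 0], "angular": [0, 0, 0]}
    - {"xyz": [0, 0.01, 0], "angular": [0, 0, 0]}
    - {"xyz": [0, 0.014, 0], "angular": [0, 0, 0]}
    - {"xyz": [0, 0.014, 0], "angular": [0, 0, 0]}

```text
clock: 21.75
position: [0.4559, -0.0652, 0.1017]
ee_rot: [0.629, 0.777, -0.002, -0.002]
ft_force: [-11.1, -2.9, 6.2]
grip_width: -0.004
grasp_force: 5.8
```

Run:
```python
from h import *
s=camera('scene');d=camera('side')
g=lambda c:((hsv(c)[...,0]>45)&(hsv(c)[...,0]<85)&(hsv(c)[...,1]>100)).astype('uint8')
P=lambda x,y,z:[.541+x*np.cos(.208)-(y+.145)*np.sin(.208),-.1637+x*np.sin(.208)+(y+.145)*np.cos(.208),z]
for n,c,b in (('s',s,(265,165,305,205)),('d',d,(262,200,310,232))):
    try: print(n,blob(g(c),b)[:2])
    except Exception as e: print(n,e)
    print([proj(c,P(-.072+.07*np.sin(t),-.03,.057+.07*np.cos(t))) for t in (-.5,0,.5)])
```

```text
s (array([278.2 , 186.24]), array([276, 184,   5,   6,  25], dtype=int32))
[array([296.3087, 190.4523]), array([287.2296, 185.9424]), array([278.2096, 186.2806])]
d (array([288.3929, 212.6429]), array([286, 210,   6,   7,  28], dtype=int32))
[array([268.7532, 218.6735]), array([278.414 , 212.9424]), array([287.8483, 212.739 ])]
```

Request:
carry_out:
  motion:
    - {"xyz": [0, 0.003, 0], "angular": [0, 0, 0]}
    - {"xyz": [0, 0.003, 0], "angular": [0, 0, 0]}
    - {"xyz": [0, -0.01, 0], "angular": [0, 0, 0]}
    - {"xyz": [0, -0.03, 0], "angular": [0, 0, 0]}
    - {"xyz": [0, -0.04, -0.04], "angular": [0, 0, 0]}
    - {"xyz": [0, -0.04, -0.09], "angular": [0, 0, 0]}
    - {"xyz": [0, -0.04, -0.12], "angular": [0, 0, 0]}
    - {"xyz": [0, -0.04, -0.12], "angular": [0, 0, 0]}

```text
clock: 22.65
position: [0.4212, -0.0733, 0.2266]
ee_rot: [0.629, 0.777, 0.001, 0.004]
ft_force: [-0.3, -0.3, 0.1]
grip_width: 0.001
grasp_force: 0.0
```

Run:
```python
from h import *
s=camera('scene');d=camera('side')
g=lambda c:((hsv(c)[...,0]>45)&(hsv(c)[...,0]<85)&(hsv(c)[...,1]>100)).astype('uint8')
print(blob(g(s),(265,165,305,205))[0],blob(g(d),(262,200,310,232))[0])
a,sa,_=blob(red(s),(225,150,255,195));b,sb,_=blob(red(d),(240,145,290,190));print(tri([s,d],[a,b]))
f=lambda c,x0,y0,x1,y1,k:cv2.resize(c['img'][y0:y1,x0:x1,::-1],None,fx=k,fy=k,interpolation=2)
cv2.imwrite('pics/p5.png',cv2.convertScaleAbs(np.hstack([f(s,190,140,320,260,3),f(d,220,140,350,260,3)]),alpha=1.4))
```

```text
[278.52 186.28] [287.4737 212.7632]
[0.4742 0.1285 0.1855]
```

View pics/p5.png

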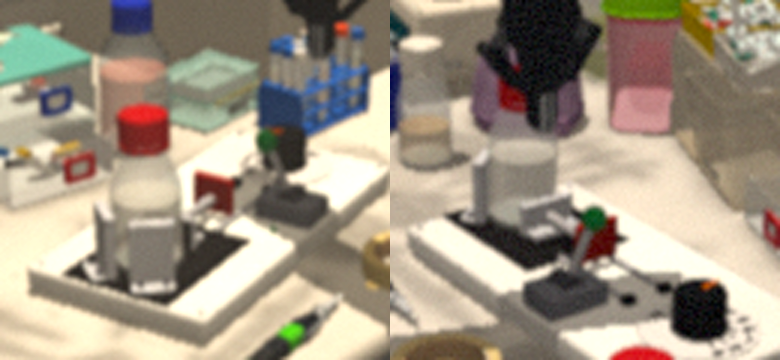

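The lever is over, with the ball at scene crop (268,138). The bottle stands in the V with the clamp on it. The cap is half hidden by the gripper in the side view, which explains that offset reading. The collar pointer is still on 4, so I'm handing in.

```bash
python3 -c "
from workcell import *
print(hand_in())"
```

```text
the job is handed in; nothing more can be done
None
```

I finished all four steps in order and handed the job in at about 23 s of the 72 s allowed. The collar rests at 4, the red-capped bottle is clamped home in the V, the green lever is fully on, and I left the white-capped bottle alone. The hand-in gave no verdict, so this rests on the camera images and the forces I felt.

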